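# Collect the washed espresso-machine parts from the washer's catch tray into the tote

## Robot

A 6-joint arm with a two-finger parallel gripper is mounted at the origin on a cart in front of the work surface, level with it; the furniture and walls round the work are solid. World frame = base frame: x ahead of the robot, y to its left, z up, the work surface at z = 0. Lengths are in m, angles in degrees, forces in N, time in s.
With the tool pointing down it reaches from about 0.3 to 0.75 m from the base axis. Payload 8.5 kg.
Tool frame: the origin (TCP) lies midway between the tips of the shut fingers; the grasp point (between the pads) lies 19 mm behind it (env.grasp_offset is the distance from the TCP to the grasp point, in m); z points along the fingers, y is the line along which they close (so a half turn about z gives the same grasp; the last joint's range is limited). The gripper opens to 85 mm and grips with 20 to 120 N. Pads are 22 mm wide; open, the fingers measure 114 mm over their backs; the gripper's body (76 mm by 85 mm) begins 54 mm behind the grasp point. The pads swing forward as they close: fully open they stand 13 mm farther back than shut.
Start: joints at [63.409, 21.807, 74.336, -0, 83.858, -12.336], TCP at [0.135, 0.533, 0.231] pointing down, gripper open.
Joint ranges: [-178.18, 178.18], [-50.72, 133.34], [12.68, 142.11], [-81.47, 261.47], [9.98, 163.14], [-165.26, 165.26]. Speed limits (degrees/s): [136.94, 136.94, 180, 180, 180, 180].

## Interface

Orientations are given as a 3x3 rotation matrix whose columns are the frame's x, y, z axes.
In Python, from rig import env gives the robot as it stands.
- The arm moves only by the tool servo_tool, never from a script. Its argument "deltas" is text: rows parted by semicolons, each of 7 numbers parted by spaces: the opening, from 0 (shut) to 1 (fully open), then the shift along the tool's x, y, z in mm, then the turn, a rotation vector about the tool's x, y, z in rad. A call has 1 to 8 rows; each row shifts and turns the commanded pose from where the row before left it, along the tool's axes as they then stand; what a row does not reach is not made up. A row lasts 1/12 s, in which the tool goes at most 41.7 mm and 7.16 degrees, less where a joint would pass 70% of its speed; a pose out of reach is approached as far as the arm can. A call is refused whole if a number of a shift passes 41.7 or a number of a turn 0.125, either way. A call with a gripper value outside its range is refused whole. The fingers move at their own pace and stop on an object; "newtons" is the grip in N (left out, the last holds). Time passes only in rows, so rows that do not move let the fingers close. It gives the time, the measured TCP pose, the force, the opening and the grip force at its end, in the units of the state.
- env.observe(): the state, without advancing time (a new reading comes with each control period).
- env.get_image(name): name is "scene" or "side" or "wrist"; returns a dict with "img" (384x512x3 uint8, red, green, blue), "depth" (384x512 float32, m along the optical axis (not along the pixel's ray), 0 where there is no reading), "camera_matrix" (3x3 intrinsics, pixels), "D" ([k1, k2, p1, p2, k3] as OpenCV has them; the pictures are not rectified), "world_to_cam" (4x4, takes a point from world to camera coordinates). Camera axes: x right, y down, z forward; pixel columns grow to the right and rows downward; lengths in m; the calibration is good to about 2 mm. A picture is of the moment at which its call begins.
- env.close_job(): hands the job in; it is judged then, once.
Trained networks look in a picture, given as the dict that the camera call returned (one of the last four; its "shot" number tells which), for a name from the list of things; names that differ only in an ending like _2 or _b are one class to them, and where a whole thing is asked for, a point or a joint stands for the part that bears it (a point fixed in the world has none). Each returns a list of dicts, best first, with "conf" (0 to 1); they miss things now and then, are a little off and sometimes report something else, mostly with a low value. They report only what shows in the picture. A call takes as long as a camera call. They do not tell look-alikes from the thing itself.
- env.spot_in(name, picture): "bbox" ([centre column, centre row, width, height] in pixels, round what is visible of it).
- env.spot_point(name, picture): "uv" ([column, row] in pixels: a listed point, or the origin of a listed thing).
The state is a dict: "time_s": time; "q": joint angles; "qvel": joint speeds; "joint_efforts": joint torques, N m; "position": TCP position; "tool_rot": TCP orientation; "ft_force": force on the tool from outside, world axes, zero at the start; "wrist_torque": the same for the moment, N m; "grip_width": finger opening in m; "gripper_force": force on a finger pad.
Only numpy, scipy, OpenCV 4.12 (cv2) and the standard library are available. Lean on these libraries where they do the work, as an engineer would, in place of code of your own. Each camera call takes 0.05 s, during which the arm holds its last target. There are 200 camera calls.

## Task

The parts washer has finished: take the brass ball valve, the brass nipple and the steel steam tip out of its catch tray, lift the black knob out of its moulded nest there, and put them in the grey tote, both brass pieces in the bay with the yellow mat, the steel tip and the knob in the bay with the blue mat. Lower each piece into its bay rather than dropping it from high above the tote, and do not let one down on the table on the way. The black rubber gasket needs another wash, so leave it lying in the tray, and do not move or knock over anything else on the table.

Things in the scene. Friction and masses are not known exactly. Their poses are not given: they have to be found in the camera images.
- washer: Parts washer, fixed: steel catch tray, grey housing behind. Origin on the table under the tray's centre; x points to the housing, y left. Tray inside 216 (x) by 290 mm (y), floor 26 mm above the table, walls 4 mm thick, rim at 62 mm. Chute at x 105 to 172, y +-87, up to 90 mm high; housing x 169 to 275, y +-113, 180 mm high. A white nest block stands in the tray.
- nest (a point): Centre of the mouth of the round pocket in the white nest block in the tray: block 64 mm square, its top 18 mm above the tray floor (44 mm above the table), pocket 45 mm in diameter and 12 mm deep. At (-50, 0, 44) mm in the washer's frame. The black knob stands in it.
- tote: Grey open tote, fixed, outside 260 mm (x) by 180 mm (y) by 60 mm high (rolled rim to 62 mm), walls and floor 4 mm thick; a wall across x = 0 parts it into two bays, each 124 mm (x) by 172 mm (y) inside. Origin on the table under its centre.
- yellow_mat: Yellow mat 112 x 158 x 2 mm, fixed on the floor of one bay of the tote, which bay varies; origin at the centre of its underside, 4 mm above the table; axes as the tote's.
- blue_mat: Blue mat, same size, in the other bay; origin and axes likewise.
- ball_valve: Brass ball valve with a red lever, 38 x 119 x 56 mm. Origin on its underside. The brass body fills x = +-19, y = -9 to 60, z = 0 to 38 mm; the lever lies over it, 16 mm wide, y = -60 to 38, z = 48 to 51 mm (stem nut to 56). Take the body across x, fingers either side of the lever. Lies in the back of the tray.
- valve_body (a point): Centre of the ball valve's brass body, at (0, 25.5, 19) mm in its frame, axes as ball_valve.
- brass_nipple: Brass hex nipple, lying, 26 mm (x) by 48 mm (y, its length) by 30 mm high; origin at the centre of its underside.
- steam_tip: Steel steam wand tip, lying, 21 mm (x) by 59 mm (y, its length) by 21 mm high; origin at the centre of its underside.
- black_knob: Black control knob with a light cap, 40 mm in diameter, 33 mm high, standing in the nest pocket, 21 mm of it above the block; origin at the centre of its underside.
- gasket: Black rubber ring gasket, 72 mm in diameter, 8 mm thick, lying in the tray; to be left there. Origin at the centre of its underside.
- canister: White tub with a screw lid, bystander, 74 mm in diameter, 200 mm high, at the back right of the washer (a fixed 278 mm high spray bottle stands right of it, beyond 0.77 m from the robot); origin at the centre of its underside.
- cup: Blue cup, bystander, 61 x 89 x 52 mm, near the robot on the right; origin on its underside. Left of it, within 0.39 m of the robot, stands a fixed steel milk pitcher, 104 mm high.
- tamper: Coffee tamper with black grip, bystander, 58 mm in diameter, 90 mm high, near the robot; origin at the centre of its underside.
- box_cutter: Yellow box cutter, bystander, 22 x 176 x 19 mm, lying near the robot on the left; origin on its underside.
Things that resemble listed ones, but are neither listed nor needed, are in the scene too. Leave any purple look-alike of the ball_valve alone.

How it is judged:
By the outcome, as a careful person would: the job done as asked, in the order asked, and still so for the second after the job is handed in, with the robot touching nothing.
It also fails if it takes over 72 s, if anything falls off the work surface, if the arm or the gripper's body presses on something with over 40 N, if the wrist force passes 120 N, or if a joint passes its speed limit or range.

## Working session

There is one attempt and no reset: what is moved stays moved. The work goes in short steps, Python scripts to look and compute and a tool call to move; the robot and the scene stay as the last step left them, time stands still between calls to the robot, and variables do not carry over. Pictures are saved under pics/ and viewed, at most 11 in all, crops included, and the job is handed in when it is done.

Besides the shell and the picture viewer there is one more tool, called after "Emit:" as name(argument=value, ...) on one line, values as JSON. servo_tool: Moves the arm, as the interface text tells. Its arguments: {"type":"object","properties":{"deltas":{"type":"string"},"newtons":{"type":"number"}},"required":["deltas"]}

```bash
mkdir -p pics; ls
cat > h.py <<'E'
from rig import env
import numpy as np, cv2
def px2w(p,uv,z=None):
    K=p["camera_matrix"];T=np.linalg.inv(p["world_to_cam"])
    n=cv2.undistortPoints(np.array([[uv]],float),K,np.array(p["D"],float))[0,0]
    r=np.array([n[0],n[1],1.])
    if z is None:
        d=p["depth"][int(round(uv[1])),int(round(uv[0]))]
        return (T@np.r_[r*d,1])[:3]
    a=T[:3,:3]@r;o=T[:3,3]
    return o+a*(z-o[2])/a[2]
def cloud(p):
    h,w=p["depth"].shape
    u,v=np.meshgrid(np.arange(w),np.arange(h))
    n=cv2.undistortPoints(np.stack([u,v],-1).reshape(-1,1,2).astype(float),p["camera_matrix"],np.array(p["D"],float)).reshape(h,w,2)
    c=np.dstack([n,np.ones((h,w))])*p["depth"][...,None]
    T=np.linalg.inv(p["world_to_cam"])
    return c@T[:3,:3].T+T[:3,3]
def save(p,name,box=None,s=1):
    im=p["img"][...,::-1]
    if box: im=im[box[1]:box[3],box[0]:box[2]]
    cv2.imwrite("pics/"+name,cv2.resize(im,None,fx=s,fy=s,interpolation=cv2.INTER_CUBIC))
E
python3 - <<'E'
from h import *
a=env.get_image("scene");b=env.get_image("side")
np.savez("shots.npz",a=a["img"])
save(a,"scene1.png",s=1.5);save(b,"side1.png",s=1.5)
for n in ["washer","nest","tote","yellow_mat","blue_mat","ball_valve","valve_body","brass_nipple","steam_tip","black_knob","gasket","canister","cup","tamper","box_cutter"]:
  for k,p in (("scene",a),("side",b)):
    print(n,k,[(np.round(d["uv"]).tolist(),round(d["conf"],2),np.round(px2w(p,d["uv"]),3).tolist()) for d in env.spot_point(n,p)[:3]])
E
```

```text
pics
washer scene [([227.0, 232.0], 0.84, [0.541, 0.217, 0.025]), ([227.0, 205.0], 0.73, [0.593, 0.125, 0.038]), ([294.0, 253.0], 0.72, [0.19, 0.542, 0.523])]
washer side [([241.0, 262.0], 0.77, [0.54, 0.228, 0.027])]
nest scene [([242.0, 230.0], 0.88, [0.486, 0.215, 0.067]), ([240.0, 233.0], 0.69, [0.489, 0.221, 0.054])]
nest side [([262.0, 251.0], 0.81, [0.489, 0.22, 0.06])]
tote scene [([303.0, 159.0], 0.41, [0.48, -0.242, 0.008])]
tote side [([258.0, 155.0], 0.88, [0.534, -0.164, 0.063]), ([263.0, 228.0], 0.75, [0.494, 0.12, 0.033])]
yellow_mat scene [([302.0, 160.0], 0.72, [0.483, -0.239, 0.006]), ([253.0, 215.0], 0.7, [0.503, 0.112, 0.026])]
yellow_mat side [([276.0, 156.0], 0.92, [0.479, -0.246, 0.007])]
blue_mat scene [([229.0, 236.0], 0.32, [0.518, 0.238, 0.042])]
blue_mat side [([239.0, 150.0], 0.82, [0.608, -0.269, 0.005])]
ball_valve scene [([208.0, 233.0], 0.65, [0.581, 0.261, 0.044]), ([247.0, 182.0], 0.49, [0.611, -0.035, 0.004])]
ball_valve side [([213.0, 268.0], 0.97, [0.594, 0.279, 0.062]), ([228.0, 192.0], 0.55, [0.613, -0.049, 0.004]), ([241.0, 261.0], 0.49, [0.53
[... 1003 characters left out ...]
2, 0.519])]
gasket side [([262.0, 291.0], 0.63, [0.484, 0.304, 0.026])]
canister scene [([224.0, 152.0], 0.92, [0.741, -0.093, 0.047]), ([276.0, 148.0], 0.73, [0.6, -0.254, 0.007])]
canister side [([190.0, 174.0], 0.88, [0.741, -0.099, 0.025])]
cup scene [([350.0, 176.0], 0.7, [0.28, -0.197, 0.04])]
cup side [([333.0, 162.0], 0.79, [0.287, -0.236, -0.0])]
tamper scene [([289.0, 252.0], 0.77, [0.199, 0.54, 0.518])]
tamper side [([322.0, 257.0], 0.79, [0.346, 0.188, 0.018]), ([330.0, 158.0], 0.74, [0.297, -0.227, 0.021])]
box_cutter scene [([275.0, 295.0], 0.92, [0.309, 0.342, 0.02])]
box_cutter side [([346.0, 314.0], 0.59, [0.301, 0.335, 0.016]), ([260.0, 291.0], 0.53, [0.487, 0.304, 0.027])]
```

View pics/side1.png

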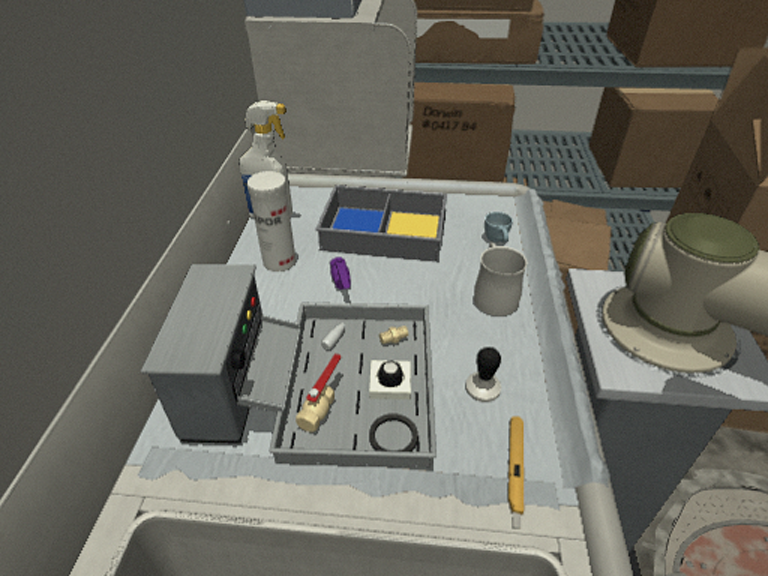

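View pics/scene1.png

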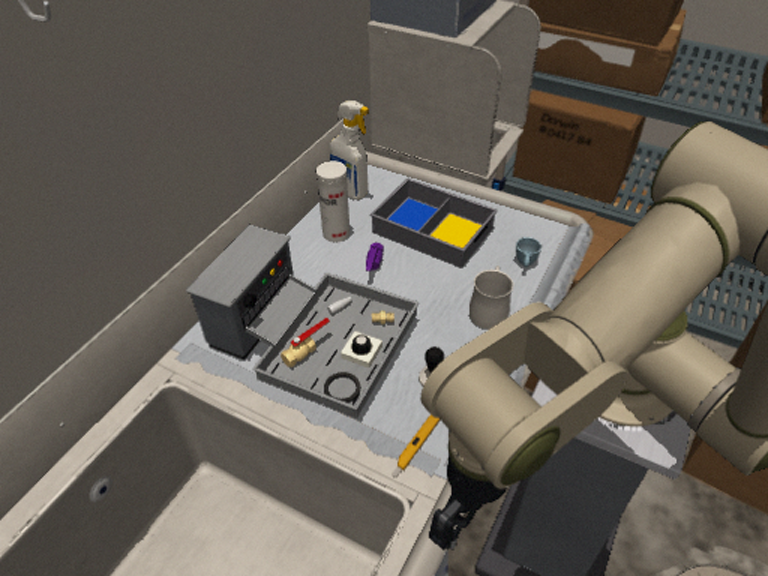

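Side view (original pixels): the red-lever brass valve is at (213,268) in the tray. The purple look-alike is at (228,182) on the table outside it. The nipple is at (263,223), the tip at (222,224), the knob at (260,250) and the gasket at (262,290). In the tote, yellow is at (276,150) and blue at (239,146). The valve in the tray fits the description (red lever, brass body); the purple one gets left alone. Next I move over the tray for a wrist view, which will also serve as the confirming crop.

Run:
```python
from h import *
s=env.observe();print(s["position"],np.round(s["tool_rot"],3).tolist(),s["q"],s["time_s"],env.grasp_offset)
b=env.get_image("side")
W=cloud(b);hsv=cv2.cvtColor(b["img"],cv2.COLOR_RGB2HSV)
import itertools
def seg(name,box,m):
    u0,v0,u1,v1=box;mm=np.zeros(m.shape,bool);mm[v0:v1,u0:u1]=m[v0:v1,u0:u1]
    P=W[mm];xy=P[:,:2].astype(np.float32)
    if len(P)<5: print(name,len(P));return
    r=cv2.minAreaRect(xy);print(name,len(P),np.round(P.mean(0),3),"z",np.round(np.percentile(P[:,2],[2,50,98]),3),np.round(r[0],3),np.round(r[1],3),round(r[2],1))
H,S,V=[hsv[...,i].astype(int) for i in range(3)]
z=W[...,2]
seg("tray rim",(175,195,295,315),(z>.055)&(z<.066)&(W[...,0]<.66))
seg("red",(190,225,240,290),((H<8)|(H>172))&(S>120))
seg("brass valve",(190,225,240,290),(z>.032)&(z<.08)&(H>10)&(H<35)&(S>60))
seg("nipple",(245,205,280,235),(z>.032)&(z<.07)&(H>10)&(H<35)&(S>60))
seg("tip",(205,205,235,240),(z>.032)&(z<.058)&(S<60))
seg("block",(240,230,280,270),(z>.038)&(z<.05)&(S<60)&(V>120))
seg("knob",(240,230,280,270),(z>.052)&(z<.075))
seg("tote rim",(205,120,305,180),(z>.055)&(z<.068))
seg("yellow",(240,130,300,165),(H>20)&(H<35)&(S>120)&(z<.02))
seg("blue",(210,130,260,165),(H>100)&(H<125)&(S>120)&(z<.02))
seg("purple",(210,160,240,205),(H>125)&(H<160)&(S>60))
```

```text
[0.13544638 0.53303316 0.23130929] [[-0.969, 0.246, -0.0], [0.246, 0.969, -0.0], [0.0, -0.0, -1.0]] [ 6.34062236e+01  2.18073433e+01  7.43368620e+01  4.76237917e-04
  8.38585254e+01 -1.23357554e+01] 1.6 0.0187
tray rim 1682 [0.546 0.242 0.061] z [0.056 0.061 0.065] [0.547 0.207] [0.233 0.305] 3.7
red 170 [0.593 0.242 0.077] z [0.074 0.078 0.08 ] [0.592 0.247] [0.071 0.084] 27.6
brass valve 400 [0.601 0.288 0.055] z [0.036 0.057 0.064] [0.602 0.277] [0.069 0.035] 73.7
nipple 145 [0.498 0.114 0.047] z [0.036 0.048 0.056] [0.497 0.113] [0.047 0.021] 27.0
tip 332 [0.611 0.09  0.044] z [0.033 0.044 0.055] [0.617 0.104] [0.081 0.084] 2.4
block 347 [0.496 0.211 0.044] z [0.039 0.044 0.047] [0.497 0.203] [0.064 0.067] 3.9
knob 177 [0.496 0.208 0.062] z [0.053 0.063 0.067] [0.497 0.205] [0.034 0.035] 75.1
tote rim 588 [ 0.548 -0.247  0.061] z [0.055 0.061 0.065] [ 0.552 -0.203] [0.29  0.271] 85.6
yellow 455 [ 0.482 -0.283  0.007] z [0.004 0.007 0.01 ] [ 0.483 -0.285] [0.092 0.112] 87.7
blue 410 [ 0.612 -0.292  0.007] z [0.005 0.007 0.01 ] [ 0.612 -0.294] [0.092 0.106] 86.8
purple 217 [ 0.616 -0.048  0.042] z [0.005 0.036 0.058] [0.534 0.322] [0.036 0.872] 12.5
```

Emit:
servo_tool(deltas="1 -35 -17 -8 0 0 0;1 -35 -17 -8 0 0 0;1 -35 -17 -8 0 0 0;1 -35 -17 -8 0 0 0;1 -35 -17 -8 0 0 0;1 -35 -17 -8 0 0 0;1 -35 -17 -8 0 0 0;1 -35 -17 -8 0 0 0")

```text
time_s: 2.32
position: [0.3744, 0.3308, 0.2959]
tool_rot: [[-0.969, 0.246, 0.0], [0.246, 0.969, 0.0], [-0.0, 0.0, -1.0]]
ft_force: [-0.1, 1.5, 0.4]
grip_width: 0.0854
gripper_force: 0.0
```

Emit:
servo_tool(deltas="1 -35 -17 -8 0 0 0;1 -35 -17 -8 0 0 0;1 -35 -17 -8 0 0 0;1 -35 -17 -8 0 0 0;1 0 0 0 0 0 0;1 0 0 0 0 0 0")

```text
time_s: 2.82
position: [0.4934, 0.2307, 0.327]
tool_rot: [[-0.968, 0.249, -0.0], [0.249, 0.968, 0.0], [0.0, -0.0, -1.0]]
ft_force: [-0.7, 0.1, -0.5]
grip_width: 0.0855
gripper_force: 0.0
```

Run:
```python
from h import *
p=env.get_image("wrist");save(p,"wrist1.png",s=1.5)
s=env.observe();print(s["time_s"],s["position"],np.round(s["q"]))
T=np.linalg.inv(p["world_to_cam"]);print(np.round(T,3))
```

```text
2.8667 [0.49233791 0.2316529  0.32704195] [ 13.  18.  64.   0.  98. -63.]
[[ 0.25   0.921  0.298  0.418]
 [ 0.968 -0.238 -0.077  0.25 ]
 [ 0.     0.307 -0.952  0.471]
 [ 0.     0.     0.     1.   ]]
```

View pics/wrist1.png

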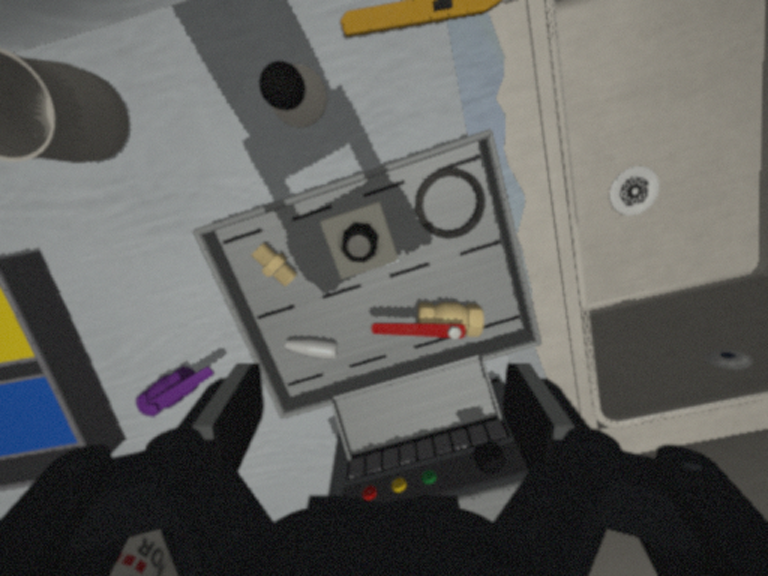

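Wrist view (original pixels): valve body at (300,213) with its red lever running to (248,219), nipple at (182,176), tip at (207,231), knob at (239,161), gasket at (300,135). The purple look-alike at (115,260) is outside the tray. I'll measure all the pieces from this view.

Run:
```python
from h import *
p=env.get_image("wrist")
save(p,"crop1.png",(125,80,365,280),3)
W=cloud(p);hsv=cv2.cvtColor(p["img"],cv2.COLOR_RGB2HSV);H,S,V=[hsv[...,i].astype(int) for i in range(3)];z=W[...,2]
def seg(name,box,m):
    u0,v0,u1,v1=box;mm=np.zeros(m.shape,np.uint8);mm[v0:v1,u0:u1]=m[v0:v1,u0:u1]
    n,l,st,_=cv2.connectedComponentsWithStats(mm)
    if n<2: print(name,0);return
    P=W[l==1+np.argmax(st[1:,4])]
    r=cv2.minAreaRect(P[:,:2].astype(np.float32))
    c,e=r[0],r[1];a=r[2] if e[0]>e[1] else r[2]-90
    print(name,len(P),"z",np.round(np.percentile(P[:,2],[2,50,98]),3),"c",np.round(c,4),"size",np.round(sorted(e),3),"long axis",round(a,1),"mean",np.round(P.mean(0),4))
Hr=(H<8)|(H>172)
seg("red",(240,200,330,235),Hr&(S>120)&(z>.06)&(z<.09))
seg("brass",(265,185,335,235),(z>.034)&(z<.07)&(H>10)&(H<35)&(S>40))
seg("nipple",(160,155,205,195),(z>.034)&(z<.07)&(H>8)&(H<35)&(S>40))
seg("tip",(185,218,232,245),(z>.033)&(z<.058))
seg("block",(205,130,275,200),(z>.038)&(z<.05))
seg("knob",(205,130,275,200),(z>.054)&(z<.075))
seg("gasket",(270,100,335,165),(z>.029)&(z<.045)&(V<90))
seg("rim",(120,80,370,280),(z>.054)&(z<.066))
for n in ["ball_valve","valve_body","brass_nipple","steam_tip","black_knob","nest"]:
    print(n,[(np.round(d["uv"]).tolist(),round(d["conf"],2),np.round(px2w(p,d["uv"],{"ball_valve":.026,"valve_body":.045,"black_knob":.032,"nest":.044}.get(n,.026)),4).tolist()) for d in env.spot_point(n,p)[:2]])
```

```text
red 423 z [0.077 0.079 0.081] c [0.5954 0.2416] size [0.015 0.095] long axis 74.7 mean [0.594  0.2402 0.0792]
brass 665 z [0.04  0.059 0.066] c [0.6019 0.2782] size [0.032 0.07 ] long axis 66.9 mean [0.5977 0.2815 0.0577]
nipple 428 z [0.042 0.051 0.057] c [0.4995 0.1102] size [0.027 0.048] long axis 28.5 mean [0.4981 0.1119 0.0506]
tip 370 z [0.036 0.046 0.05 ] c [0.6024 0.1182] size [0.019 0.058] long axis 66.0 mean [0.6019 0.1216 0.045 ]
block 1110 z [0.041 0.046 0.048] c [0.4981 0.2049] size [0.064 0.064] long axis 3.7 mean [0.4963 0.2055 0.0456]
knob 462 z [0.057 0.065 0.068] c [0.4979 0.2053] size [0.035 0.035] long axis -22.9 mean [0.4966 0.2058 0.0647]
gasket 684 z [0.03  0.036 0.038] c [0.4852 0.3041] size [0.07 0.07] long axis 32.3 mean [0.4849 0.3049 0.0358]
rim 4225 z [0.055 0.063 0.066] c [0.5528 0.2078] size [0.241 0.306] long axis -86.3 mean [0.5533 0.2121 0.0619]
ball_valve [([284.0, 208.0], 0.95, [0.5994, 0.2553, 0.026]), ([129.0, 252.0], 0.88, [0.6115, -0.0343, 0.026])]
valve_body [([108.0, 257.0], 0.81, [0.6049, -0.06, 0.045]), ([295.0, 215.0], 0.61, [0.6078, 0.2709, 0.045])]
brass_nipple [([187.0, 172.0], 0.77, [0.4973, 0.1148, 0.026])]
steam_tip [([208.0, 230.0], 0.55, [0.6056, 0.1161, 0.026])]
black_knob [([237.0, 159.0], 0.96, [0.4959, 0.2009, 0.032])]
nest [([237.0, 163.0], 0.7, [0.4994, 0.2006, 0.044])]
```

View pics/crop1.png

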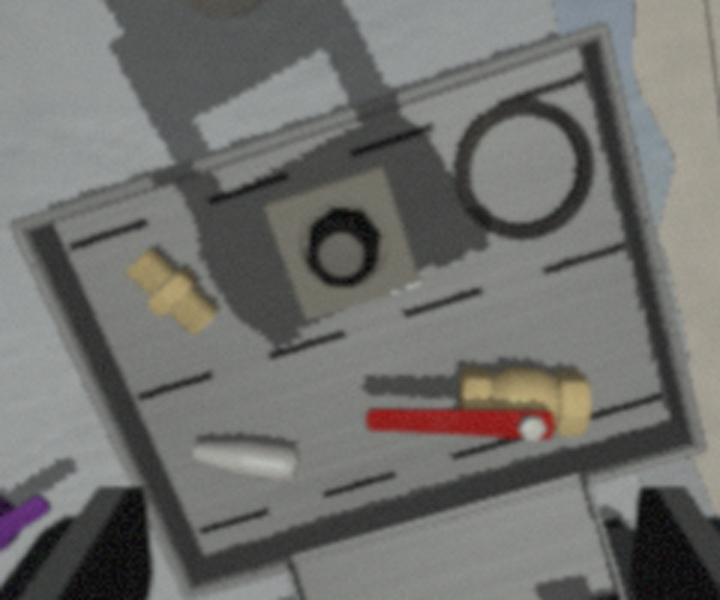

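Crop confirms it: the tray valve has a brass body at crop (525,395) and a red lever at (460,425), and the purple one stays outside the tray. Next is a small planner that prints the rows.

```bash
cat >> h.py <<'E'
def axes(ph):
    c,s=np.cos(ph),np.sin(ph)
    return np.array([[-s,c,0],[c,s,0],[0,0,-1.]]) # rows: tool x,y,z
def plan(wps,start=None):
    """wps: (x,y,z,phi_deg,opening[,maxstep_mm]); phi = world angle of tool y. Prints rows."""
    s=env.observe()
    if start is None:
        R=s["tool_rot"];start=(*s["position"],np.degrees(np.arctan2(R[1,1],R[0,1])))
    p=np.array(start[:3],float);ph=np.radians(start[3]);out=[]
    for w in wps:
        t=np.array(w[:3],float);tp=np.radians(w[3]);mx=w[5] if len(w)>5 else 38
        n=int(max(1,np.ceil(np.linalg.norm(t-p)*1000/mx),np.ceil(abs(tp-ph)/.118)))
        for k in range(n):
            d=(t-p)/(n-k)*1000;dl=np.round(axes(ph)@d);tw=round(-(tp-ph)/(n-k),3)
            p=p+axes(ph).T@dl/1000;ph-=tw
            out.append("%g %d %d %d 0 0 %g"%(w[4],*dl,tw))
        out[-1]+=" |"
    for i in range(0,len(out),8): print(";".join(out[i:i+8]))
    print("end",np.round(p,4),round(np.degrees(ph),1),"t",s["time_s"],"n",len(out))
E
python3 - <<'E'
from h import *
plan([(.604,.277,.15,-15.3,.6)])
E
```

```text
0.6 -7 5 13 0 0 0.114;0.6 -6 6 13 0 0 0.114;0.6 -6 6 13 0 0 0.114;0.6 -5 7 13 0 0 0.113;0.6 -4 8 13 0 0 0.114;0.6 -3 8 12 0 0 0.113;0.6 -2 8 13 0 0 0.114;0.6 -1 9 12 0 0 0.113
0.6 0 9 13 0 0 0.114;0.6 0 9 12 0 0 0.113;0.6 2 8 13 0 0 0.114;0.6 2 8 12 0 0 0.113;0.6 3 8 13 0 0 0.114;0.6 5 8 12 0 0 0.113 |
end [0.6045 0.2772 0.1504] -15.3 t 3.2167 n 14
```

Emit:
servo_tool(deltas="0.6 -7 5 13 0 0 0.114;0.6 -6 6 13 0 0 0.114;0.6 -6 6 13 0 0 0.114;0.6 -5 7 13 0 0 0.113;0.6 -4 8 13 0 0 0.114;0.6 -3 8 12 0 0 0.113;0.6 -2 8 13 0 0 0.114;0.6 -1 9 12 0 0 0.113")

```text
time_s: 3.88
position: [0.5561, 0.2582, 0.2246]
tool_rot: [[-0.397, 0.918, -0.0], [0.918, 0.397, -0.0], [0.0, -0.0, -1.0]]
ft_force: [-0.3, 0.8, 0.2]
grip_width: 0.0515
gripper_force: 0.0
```

Emit:
servo_tool(deltas="0.6 0 9 13 0 0 0.114;0.6 0 9 12 0 0 0.113;0.6 2 8 13 0 0 0.114;0.6 2 8 12 0 0 0.113;0.6 3 8 13 0 0 0.114;0.6 5 8 12 0 0 0.113;0.6 0 0 0 0 0 0;0.6 0 0 0 0 0 0")

```text
time_s: 4.55
position: [0.6047, 0.2766, 0.1498]
tool_rot: [[0.261, 0.965, -0.001], [0.965, -0.261, -0.0], [-0.001, -0.001, -1.0]]
ft_force: [-1.0, -0.3, 1.0]
grip_width: 0.0511
gripper_force: 0.0
```

Run:
```python
from h import *
p=env.get_image("wrist");save(p,"wrist2.png",s=1.5)
W=cloud(p);hsv=cv2.cvtColor(p["img"],cv2.COLOR_RGB2HSV);H,S,V=[hsv[...,i].astype(int) for i in range(3)];z=W[...,2]
near=(abs(W[...,0]-.6)<.06)&(abs(W[...,1]-.25)<.09)
for n,m in (("red",((H<8)|(H>172))&(S>120)&(z>.06)&(z<.09)),("brass",(z>.034)&(z<.07)&(H>10)&(H<35)&(S>40))):
    P=W[m&near];print(n,len(P));
    if len(P)>5: print(cv2.minAreaRect(P[:,:2].astype(np.float32)),np.percentile(P[:,2],[5,50,95]))
print(env.observe()["grip_width"])
plan([(.604,.277,.03,-15.3,.6,20)])
```

```text
red 1247
((0.5958782434463501, 0.2424401044845581), (0.09555336087942123, 0.01396529097110033), 74.27362823486328) [0.07810549 0.07910182 0.08010267]
brass 1999
((0.6056437492370605, 0.2767111361026764), (0.06855806708335876, 0.03606519103050232), 74.81275939941406) [0.04876617 0.059565   0.06416257]
0.05140072558026017
0.6 0 0 17 0 0 0;0.6 0 0 17 0 0 0.001;0.6 0 0 17 0 0 0;0.6 0 0 17 0 0 0.001;0.6 0 0 18 0 0 0;0.6 0 0 17 0 0 0.001;0.6 0 -1 18 0 0 0 |
end [0.6039 0.2769 0.0298] -15.3 t 4.6 n 7
```

View pics/wrist2.png

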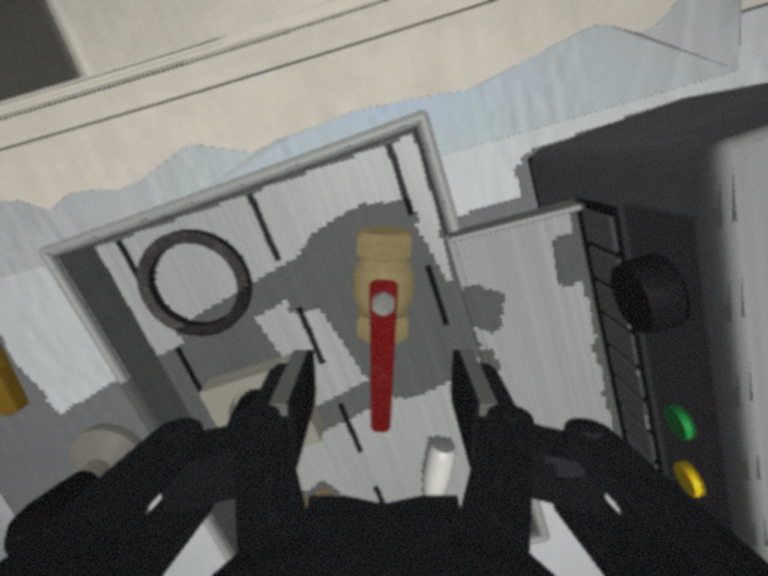

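The wrist view shows the valve lying centred between the fingers, body at (384,285) of the 1.5x picture. Descending to grasp.

Emit:
servo_tool(deltas="0.6 0 0 17 0 0 0;0.6 0 0 17 0 0 0;0.6 0 0 17 0 0 0;0.6 0 0 17 0 0 0;0.6 0 0 18 0 0 0;0.6 0 0 17 0 0 0;0.6 0 0 17 0 0 0;0.6 0 0 0 0 0 0")

```text
time_s: 5.27
position: [0.6036, 0.276, 0.0284]
tool_rot: [[0.262, 0.965, -0.004], [0.965, -0.262, -0.001], [-0.002, -0.004, -1.0]]
ft_force: [0.4, 0.6, -1.0]
grip_width: 0.0514
gripper_force: 0.0
```

Emit:
servo_tool(deltas="0.25 0 0 0 0 0 0;0.25 0 0 0 0 0 0;0.25 0 0 0 0 0 0;0.25 0 0 0 0 0 0;0.25 0 0 0 0 0 0", newtons=70)

```text
time_s: 5.68
position: [0.6056, 0.2765, 0.0317]
tool_rot: [[0.264, 0.964, 0.002], [0.964, -0.264, 0.0], [0.001, 0.002, -1.0]]
ft_force: [-0.6, -0.3, 5.3]
grip_width: 0.0373
gripper_force: 71.8
```

Run:
```python
from h import *
plan([(.604,.277,.17,-15.3,.25,28),(.52,-.2,.24,-3,.25,39)])
```

```text
0.25 0 0 -28 0 0 -0;0.25 0 0 -28 0 0 -0;0.25 0 -1 -27 0 0 -0;0.25 0 0 -28 0 0 -0;0.25 0 -1 -27 0 0 -0.001 |;0.25 -37 3 -5 0 0 -0.016;0.25 -37 3 -5 0 0 -0.017;0.25 -37 2 -5 0 0 -0.016
0.25 -37 2 -6 0 0 -0.017;0.25 -37 1 -5 0 0 -0.016;0.25 -37 0 -6 0 0 -0.017;0.25 -37 0 -5 0 0 -0.016;0.25 -37 -1 -6 0 0 -0.017;0.25 -38 -1 -5 0 0 -0.016;0.25 -37 -2 -6 0 0 -0.017;0.25 -38 -3 -5 0 0 -0.016
0.25 -37 -3 -6 0 0 -0.017;0.25 -37 -4 -5 0 0 -0.016 |
end [ 0.52   -0.1995  0.2397] -3.0 t 5.6833 n 18
```

Emit:
servo_tool(deltas="0.25 0 0 -28 0 0 0;0.25 0 0 -28 0 0 0;0.25 0 0 -28 0 0 0;0.25 0 0 -28 0 0 0;0.25 0 -1 -28 0 0 0;0.25 -37 3 -5 0 0 -0.016;0.25 -37 3 -5 0 0 -0.016;0.25 -37 2 -5 0 0 -0.016")

```text
time_s: 6.35
position: [0.5835, 0.1663, 0.1858]
tool_rot: [[0.216, 0.976, 0.0], [0.976, -0.216, -0.0], [0.0, 0.0, -1.0]]
ft_force: [0.7, -1.1, -3.1]
grip_width: 0.037
gripper_force: 71.2
```

Emit:
servo_tool(deltas="0.25 -37 2 -6 0 0 -0.017;0.25 -37 1 -5 0 0 -0.016;0.25 -37 0 -6 0 0 -0.017;0.25 -37 0 -5 0 0 -0.016;0.25 -37 -1 -6 0 0 -0.017;0.25 -38 -1 -5 0 0 -0.016;0.25 -37 -2 -6 0 0 -0.017;0.25 -38 -3 -5 0 0 -0.016")

```text
time_s: 7.02
position: [0.5315, -0.1281, 0.2299]
tool_rot: [[0.087, 0.996, 0.0], [0.996, -0.087, -0.0], [-0.0, 0.0, -1.0]]
ft_force: [1.4, 0.1, -2.0]
grip_width: 0.0369
gripper_force: 71.2
```

Emit:
servo_tool(deltas="0.25 -37 -3 -6 0 0 -0.017;0.25 -37 -4 -5 0 0 -0.016;0.25 0 0 0 0 0 0;0.25 0 0 0 0 0 0")

```text
time_s: 7.35
position: [0.5189, -0.2014, 0.2403]
tool_rot: [[0.058, 0.998, 0.0], [0.998, -0.058, 0.0], [0.0, 0.0, -1.0]]
ft_force: [-1.0, 0.7, -2.8]
grip_width: 0.037
gripper_force: 71.1
```

Run:
```python
from h import *
p=env.get_image("wrist");save(p,"wrist3.png",s=1.5)
W=cloud(p);hsv=cv2.cvtColor(p["img"],cv2.COLOR_RGB2HSV);H,S,V=[hsv[...,i].astype(int) for i in range(3)];z=W[...,2]
for n,m in (("yellow",(H>20)&(H<35)&(S>120)&(z<.015)&(z>0)),("blue",(H>100)&(H<125)&(S>120)&(z<.015)&(z>0)),("rim",(z>.055)&(z<.068)&(W[...,1]<-.12))):
    P=W[m];print(n,len(P));
    if len(P)>5: print(cv2.minAreaRect(P[:,:2].astype(np.float32)),P[:,:2].min(0),P[:,:2].max(0))
for n in ["tote","yellow_mat","blue_mat"]:
    print(n,[(np.round(d["uv"]),round(d["conf"],2),np.round(px2w(p,d["uv"],.005),4)) for d in env.spot_point(n,p)[:2]])
print(env.observe()["grip_width"])
```

```text
yellow 5186
((0.485831618309021, -0.24601596593856812), (0.1515805423259735, 0.11290031671524048), 86.17117309570312) [ 0.42588798 -0.31803489] [ 0.54670991 -0.16691358]
blue 7625
((0.6137967705726624, -0.25749266147613525), (0.15811990201473236, 0.11183379590511322), 86.63422393798828) [ 0.55848189 -0.33836385] [ 0.67359945 -0.17552266]
rim 4932
((0.656134843826294, -0.302509069442749), (0.3820767402648926, 0.6713126301765442), 54.64958953857422) [ 0.27183376 -0.55104833] [ 0.89248349 -0.12007538]
tote [(array([275., 195.]), 0.8, array([ 0.5454, -0.2533,  0.005 ]))]
yellow_mat [(array([235., 193.]), 0.91, array([ 0.488 , -0.2477,  0.005 ]))]
blue_mat [(array([322., 192.]), 0.77, array([ 0.6126, -0.2538,  0.005 ]))]
0.0369644627331441
```

View pics/wrist3.png

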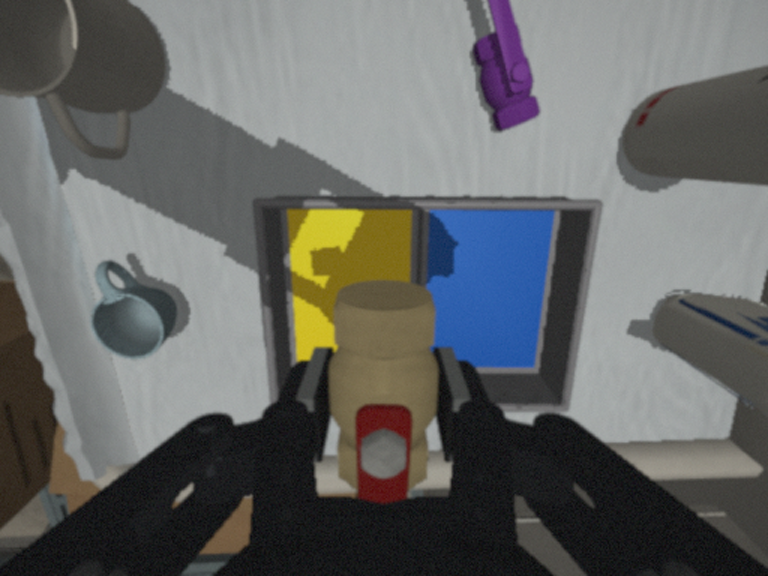

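The tote is at (430,300) in the 1.5x picture, yellow left and blue right, with the valve held firmly. Lowering it into the yellow bay.

Run:
```python
from h import *
plan([(.4715,-.2235,.12,-3.4,.25,38),(.4715,-.2235,.04,-3.4,.25,20),(.4715,-.2235,.0125,-3.4,.25,7)])
```

```text
0.25 -7 -12 30 0 0 0.001;0.25 -7 -12 30 0 0 0.002;0.25 -7 -11 30 0 0 0.001;0.25 -7 -12 30 0 0 0.002 |;0.25 0 0 16 0 0 -0;0.25 0 0 16 0 0 -0;0.25 0 0 16 0 0 -0;0.25 0 0 16 0 0 -0
0.25 0 0 16 0 0 -0 |;0.25 0 0 7 0 0 -0;0.25 0 0 7 0 0 -0;0.25 0 0 7 0 0 -0;0.25 0 0 7 0 0 -0 |
end [ 0.471  -0.2239  0.0122] -3.4 t 7.55 n 13
```

Emit:
servo_tool(deltas="0.25 -7 -12 30 0 0 0.001;0.25 -7 -12 30 0 0 0.002;0.25 -7 -11 30 0 0 0.001;0.25 -7 -12 30 0 0 0.002;0.25 0 0 16 0 0 0;0.25 0 0 16 0 0 0;0.25 0 0 16 0 0 0;0.25 0 0 16 0 0 0")

```text
time_s: 8.22
position: [0.4713, -0.224, 0.0557]
tool_rot: [[0.059, 0.998, 0.0], [0.998, -0.059, -0.0], [-0.0, 0.0, -1.0]]
ft_force: [0.6, -0.2, -2.8]
grip_width: 0.0371
gripper_force: 70.9
```

Emit:
servo_tool(deltas="0.25 0 0 16 0 0 0;0.25 0 0 7 0 0 0;0.25 0 0 7 0 0 0;0.25 0 0 7 0 0 0;0.25 0 0 6 0 0 0;0.25 0 0 0 0 0 0;0.25 0 0 0 0 0 0")

```text
time_s: 8.8
position: [0.4712, -0.2251, 0.0135]
tool_rot: [[0.061, 0.998, 0.001], [0.998, -0.061, -0.0], [-0.0, 0.001, -1.0]]
ft_force: [-0.1, -0.3, -2.0]
grip_width: 0.0371
gripper_force: 71.3
```

Run:
```python
from h import *
plan([(.4712,-.2251,.15,-3.4,.54,36),(.4995,.1102,.13,-61.5,.55,39),(.4995,.1102,.029,-61.5,.55,18)])
```

```text
0.54 0 0 -34 0 0 -0;0.54 0 0 -34 0 0 -0;0.54 0 0 -34 0 0 -0.001;0.54 0 0 -34 0 0 -0 |;0.55 37 1 2 0 0 0.113;0.55 37 -3 2 0 0 0.113;0.55 37 -8 2 0 0 0.113;0.55 36 -12 2 0 0 0.112
0.55 34 -15 2 0 0 0.113;0.55 32 -19 2 0 0 0.112;0.55 30 -23 3 0 0 0.113;0.55 27 -26 2 0 0 0.112;0.55 24 -28 3 0 0 0.113 |;0.55 0 0 17 0 0 -0;0.55 0 0 17 0 0 -0;0.55 0 0 17 0 0 -0
0.55 0 0 17 0 0 -0;0.55 0 0 16 0 0 -0;0.55 0 0 17 0 0 -0 |
end [0.5001 0.1102 0.0285] -61.5 t 8.8 n 19
```

Emit:
servo_tool(deltas="0.54 0 0 0 0 0 0;0.54 0 0 0 0 0 0;0.54 0 0 0 0 0 0")

```text
time_s: 9.05
position: [0.4721, -0.2257, 0.0142]
tool_rot: [[0.061, 0.998, 0.003], [0.998, -0.061, -0.002], [-0.002, 0.003, -1.0]]
ft_force: [6.3, -0.7, 2.1]
grip_width: 0.0456
gripper_force: 2.5
```

Emit:
servo_tool(deltas="0.54 0 0 -15 0 0 0;0.54 0 0 -34 0 0 0;0.54 0 0 -34 0 0 0;0.54 0 0 -34 0 0 0;0.54 0 0 -19 0 0 0;0.55 37 1 2 0 0 0.113;0.55 37 -3 2 0 0 0.113;0.55 37 -8 2 0 0 0.113")

```text
time_s: 9.72
position: [0.4799, -0.1127, 0.1437]
tool_rot: [[0.396, 0.918, 0.0], [0.918, -0.396, -0.0], [-0.0, 0.0, -1.0]]
ft_force: [1.6, -0.5, 0.2]
grip_width: 0.0469
gripper_force: 0.0
```

Emit:
servo_tool(deltas="0.55 36 -12 2 0 0 0.112;0.55 34 -15 2 0 0 0.113;0.55 32 -19 2 0 0 0.112;0.55 30 -23 3 0 0 0.113;0.55 27 -26 2 0 0 0.112;0.55 24 -28 3 0 0 0.113;0.55 0 0 0 0 0 0;0.55 0 0 0 0 0 0")

```text
time_s: 10.38
position: [0.4975, 0.1049, 0.1296]
tool_rot: [[0.868, 0.497, -0.001], [0.497, -0.868, -0.0], [-0.001, -0.0, -1.0]]
ft_force: [-0.3, -1.1, 0.5]
grip_width: 0.0471
gripper_force: 0.0
```

Run:
```python
from h import *
p=env.get_image("wrist")
W=cloud(p);hsv=cv2.cvtColor(p["img"],cv2.COLOR_RGB2HSV);H,S,V=[hsv[...,i].astype(int) for i in range(3)];z=W[...,2]
m=(z>.036)&(z<.062)&(H>8)&(H<35)&(S>40)&(abs(W[...,0]-.5)<.05)&(abs(W[...,1]-.11)<.045)
P=W[m];print(len(P),cv2.minAreaRect(P[:,:2].astype(np.float32)),np.percentile(P[:,2],[5,50,95]))
b=env.get_image("side");save(b,"side2.png",(160,110,340,210),4)
plan([(.4995,.1102,.029,-61.5,.55,18)])
```

```text
1377 ((0.4996914267539978, 0.10953569412231445), (0.04847327992320061, 0.025141539052128792), 29.296483993530273) [0.04354927 0.05119629 0.05578388]
0.55 1 -1 17 0 0 0.003;0.55 1 -1 17 0 0 0.003;0.55 1 -1 17 0 0 0.003;0.55 1 -1 17 0 0 0.004;0.55 0 -1 16 0 0 0.003;0.55 1 -1 17 0 0 0.004 |
end [0.4993 0.1107 0.0288] -61.5 t 10.4833 n 6
```

View pics/side2.png

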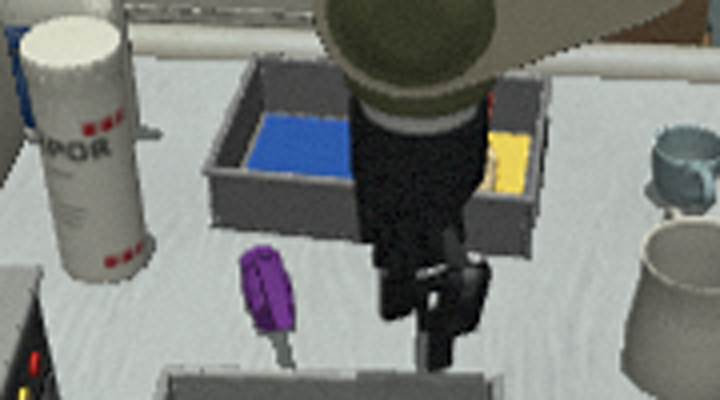

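The side view shows the valve in the yellow bay, partly hidden behind the arm, with brass and red at crop (490,150). Grasping the nipple.

Emit:
servo_tool(deltas="0.55 1 -1 17 0 0 0.003;0.55 1 -1 17 0 0 0.003;0.55 1 -1 17 0 0 0.003;0.55 1 0 17 0 0 0.003;0.55 0 0 16 0 0 0.003;0.55 0 -1 17 0 0 0.003;0.55 0 0 0 0 0 0")

```text
time_s: 11.07
position: [0.4983, 0.1076, 0.0265]
tool_rot: [[0.879, 0.477, -0.005], [0.477, -0.879, -0.0], [-0.005, -0.002, -1.0]]
ft_force: [-0.8, -0.8, -0.5]
grip_width: 0.0472
gripper_force: 0.0
```

Emit:
servo_tool(deltas="0.1 0 0 0 0 0 0;0.1 0 0 0 0 0 0;0.1 0 0 0 0 0 0;0.1 0 0 0 0 0 0;0.1 0 0 0 0 0 0", newtons=50)

```text
time_s: 11.48
position: [0.5001, 0.1087, 0.0297]
tool_rot: [[0.878, 0.478, 0.002], [0.478, -0.878, -0.0], [0.001, 0.001, -1.0]]
ft_force: [-0.5, -2.1, 6.2]
grip_width: 0.0254
gripper_force: 49.8
```

Run:
```python
from h import *
# nipple target: yellow centre + 32 e -30 n
e=np.array([.9982,-.059]);n=np.array([.059,.9982]);y=np.array([.486,-.25])
t=y+.032*e-.030*n;print(t)
plan([(.4995,.11,.15,-61.5,.1,36),(*t,.13,-93.4,.1,39),(*t,.04,-93.4,.1,18),(*t,.0115,-93.4,.1,7)])
```

```text
[ 0.5161724 -0.281834 ]
0.1 0 0 -30 0 0 0;0.1 0 0 -30 0 0 0;0.1 0 -1 -30 0 0 0;0.1 0 0 -30 0 0 0.001 |;0.1 -16 32 2 0 0 0.051;0.1 -14 33 2 0 0 0.051;0.1 -12 33 2 0 0 0.051;0.1 -11 34 2 0 0 0.05
0.1 -9 35 2 0 0 0.051;0.1 -7 35 2 0 0 0.05;0.1 -5 35 2 0 0 0.051;0.1 -4 35 1 0 0 0.05;0.1 -2 36 2 0 0 0.051;0.1 0 35 1 0 0 0.05;0.1 2 36 2 0 0 0.051 |;0.1 0 0 18 0 0 -0
0.1 0 0 18 0 0 -0;0.1 0 0 18 0 0 -0;0.1 0 0 18 0 0 -0;0.1 0 0 18 0 0 -0 |;0.1 0 0 6 0 0 -0;0.1 0 0 6 0 0 -0;0.1 0 0 5 0 0 -0;0.1 0 0 6 0 0 -0
0.1 0 0 5 0 0 -0 |
end [ 0.5157 -0.2821  0.0117] -93.4 t 11.4833 n 25
```

Emit:
servo_tool(deltas="0.1 0 0 -30 0 0 0;0.1 0 0 -30 0 0 0;0.1 0 -1 -30 0 0 0;0.1 0 0 -30 0 0 0;0.1 -16 32 2 0 0 0.051;0.1 -14 33 2 0 0 0.051;0.1 -12 33 2 0 0 0.051;0.1 -11 34 2 0 0 0.05")

```text
time_s: 12.15
position: [0.5047, -0.0338, 0.1412]
tool_rot: [[0.957, 0.289, 0.001], [0.289, -0.957, -0.0], [0.001, 0.0, -1.0]]
ft_force: [0.5, -0.4, -1.2]
grip_width: 0.0252
gripper_force: 49.3
```

Emit:
servo_tool(deltas="0.1 -9 35 2 0 0 0.051;0.1 -7 35 2 0 0 0.05;0.1 -5 35 2 0 0 0.051;0.1 -4 35 1 0 0 0.05;0.1 -2 36 2 0 0 0.051;0.1 0 35 1 0 0 0.05;0.1 2 36 2 0 0 0.051;0.1 0 0 0 0 0 0")

```text
time_s: 12.82
position: [0.5152, -0.2876, 0.1283]
tool_rot: [[0.998, -0.066, 0.001], [-0.066, -0.998, -0.002], [0.001, 0.002, -1.0]]
ft_force: [-1.2, -0.4, -1.4]
grip_width: 0.0253
gripper_force: 49.4
```

Run:
```python
from h import *
p=env.get_image("wrist");save(p,"wrist4.png",s=1.5)
W=cloud(p);hsv=cv2.cvtColor(p["img"],cv2.COLOR_RGB2HSV);H,S,V=[hsv[...,i].astype(int) for i in range(3)];z=W[...,2]
m=((H<8)|(H>172))&(S>120)&(z>.04)&(z<.07)
P=W[m];print(len(P),cv2.minAreaRect(P[:,:2].astype(np.float32)),np.percentile(P[:,2],[5,50,95]))
t=(.5162,-.2818)
plan([(*t,.12,-93.4,.1,18),(*t,.04,-93.4,.1,20),(*t,.0115,-93.4,.1,7)])
```

```text
261 ((0.4724481403827667, -0.2274354249238968), (0.028103899210691452, 0.014882638119161129), 84.85174560546875) [0.05778214 0.05881891 0.05989419]
0.1 1 -3 8 0 0 -0.003 |;0.1 0 0 16 0 0 -0;0.1 0 0 16 0 0 -0;0.1 0 0 16 0 0 -0;0.1 0 0 16 0 0 -0;0.1 0 0 16 0 0 -0 |;0.1 0 0 6 0 0 -0;0.1 0 0 6 0 0 -0
0.1 0 0 6 0 0 -0;0.1 0 0 5 0 0 -0;0.1 0 0 6 0 0 -0 |
end [ 0.5163 -0.2817  0.0113] -93.4 t 12.8667 n 11
```

View pics/wrist4.png

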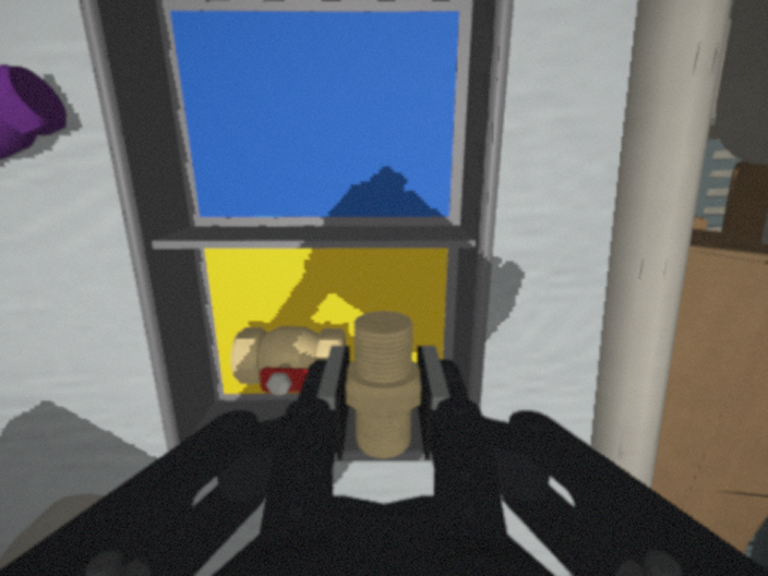

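The nipple is held lengthwise at (385,385) of the 1.5x picture and the valve lies in the yellow bay at (285,355). The spot beside the lever is free, so I lower there.

Emit:
servo_tool(deltas="0.1 1 -4 8 0 0 -0.004;0.1 0 0 16 0 0 0;0.1 0 0 16 0 0 0;0.1 0 0 16 0 0 0;0.1 0 0 16 0 0 0;0.1 0 0 16 0 0 0;0.1 0 0 6 0 0 0;0.1 0 0 6 0 0 0")

```text
time_s: 13.53
position: [0.5167, -0.2763, 0.0282]
tool_rot: [[0.999, -0.053, -0.001], [-0.053, -0.999, 0.001], [-0.001, -0.001, -1.0]]
ft_force: [-0.1, -0.0, -0.4]
grip_width: 0.0248
gripper_force: 49.4
```

Emit:
servo_tool(deltas="0.1 0 0 6 0 0 0;0.1 0 0 5 0 0 0;0.1 0 0 6 0 0 0;0.1 0 0 0 0 0 0;0.1 0 0 0 0 0 0;0.45 0 0 0 0 0 0;0.45 0 0 0 0 0 0;0.45 0 0 0 0 0 0")

```text
time_s: 14.2
position: [0.5169, -0.278, 0.0121]
tool_rot: [[0.998, -0.055, 0.001], [-0.055, -0.998, -0.0], [0.001, 0.0, -1.0]]
ft_force: [-0.1, -0.3, 0.5]
grip_width: 0.0385
gripper_force: 0.0
```

Run:
```python
from h import *
print(env.observe()["position"],env.observe()["grip_width"])
# tip (0.6024,0.1182), axis 66 -> phi -24
plan([(.5162,-.2818,.15,-93.4,.45,36),(.6024,.1182,.13,-24,.45,39)])
```

```text
[ 0.51689724 -0.27801706  0.01212718] 0.03848218487939208
0.45 0 1 -34 0 0 0.001;0.45 0 1 -35 0 0 0.001;0.45 0 1 -34 0 0 0.001;0.45 0 1 -35 0 0 0.001 |;0.45 6 -37 2 0 0 -0.11;0.45 10 -36 2 0 0 -0.11;0.45 13 -35 2 0 0 -0.11;0.45 17 -33 2 0 0 -0.11
0.45 21 -31 2 0 0 -0.11;0.45 24 -28 2 0 0 -0.11;0.45 27 -26 2 0 0 -0.11;0.45 30 -22 2 0 0 -0.11;0.45 32 -19 1 0 0 -0.11;0.45 33 -16 2 0 0 -0.11;0.45 35 -11 1 0 0 -0.111 |
end [0.6026 0.1177 0.1301] -24.0 t 14.2 n 15
```

Emit:
servo_tool(deltas="0.45 0 0 -34 0 0 0;0.45 0 0 -35 0 0 0;0.45 0 0 -34 0 0 0;0.45 0 0 -35 0 0 0;0.45 6 -37 2 0 0 -0.11;0.45 10 -36 2 0 0 -0.11;0.45 13 -35 2 0 0 -0.11;0.45 17 -33 2 0 0 -0.11")

```text
time_s: 14.87
position: [0.5473, -0.1303, 0.1422]
tool_rot: [[0.925, 0.38, 0.001], [0.38, -0.925, -0.0], [0.001, 0.001, -1.0]]
ft_force: [0.3, -0.7, -0.6]
grip_width: 0.0379
gripper_force: 0.0
```

Emit:
servo_tool(deltas="0.45 21 -31 2 0 0 -0.11;0.45 24 -28 2 0 0 -0.11;0.45 27 -26 2 0 0 -0.11;0.45 30 -22 2 0 0 -0.11;0.45 32 -19 1 0 0 -0.11;0.45 33 -16 2 0 0 -0.11;0.45 35 -11 1 0 0 -0.111;0.45 0 0 0 0 0 0")

```text
time_s: 15.53
position: [0.6012, 0.128, 0.1296]
tool_rot: [[0.393, 0.92, 0.001], [0.92, -0.393, 0.002], [0.002, -0.0, -1.0]]
ft_force: [-1.0, 0.0, -0.5]
grip_width: 0.0385
gripper_force: 0.0
```

Run:
```python
from h import *
p=env.get_image("wrist");save(p,"wrist5.png",s=1.2)
W=cloud(p);hsv=cv2.cvtColor(p["img"],cv2.COLOR_RGB2HSV);S=hsv[...,1];z=W[...,2]
m=(z>.034)&(z<.058)&(abs(W[...,0]-.6)<.042)&(abs(W[...,1]-.118)<.045)
P=W[m];r=cv2.minAreaRect(P[:,:2].astype(np.float32));print(len(P),r,np.percentile(P[:,2],[5,50,95]))
a=r[2] if r[1][0]>r[1][1] else r[2]-90
print(a)
plan([(*r[0],.028,a%180-90,.45,17)])
```

```text
1249 ((0.6038600206375122, 0.11707915365695953), (0.05803436040878296, 0.019720301032066345), 67.71591186523438) [0.04116117 0.04625217 0.04894749]
67.71591186523438
0.45 -1 1 17 0 0 -0.003;0.45 -1 1 17 0 0 -0.003;0.45 -1 1 17 0 0 -0.004;0.45 -1 1 17 0 0 -0.003;0.45 -1 1 17 0 0 -0.004;0.45 -1 1 17 0 0 -0.003 |
end [0.6042 0.1174 0.0276] -22.3 t 15.5833 n 6
```

View pics/wrist5.png

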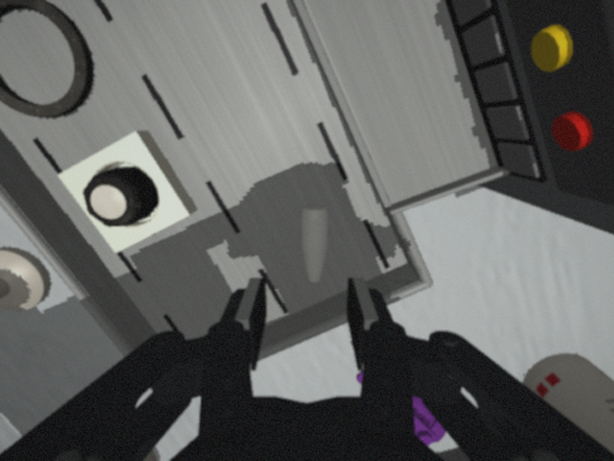

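Emit:
servo_tool(deltas="0.45 -1 1 17 0 0 -0.004;0.45 -1 1 17 0 0 -0.004;0.45 -1 1 17 0 0 -0.004;0.45 -1 0 17 0 0 -0.004;0.45 0 0 0 0 0 0;0.45 0 0 0 0 0 0;0.45 0 0 0 0 0 0")

```text
time_s: 16.17
position: [0.6027, 0.1168, 0.0629]
tool_rot: [[0.389, 0.921, 0.002], [0.921, -0.389, -0.0], [0.001, 0.001, -1.0]]
ft_force: [0.1, -0.0, -0.6]
grip_width: 0.0384
gripper_force: 0.0
```

Emit:
servo_tool(deltas="0.45 0 1 12 0 0 -0.006;0.45 0 0 12 0 0 0;0.45 0 0 10 0 0 0;0.45 0 0 0 0 0 0;0.45 0 0 0 0 0 0")

```text
time_s: 16.58
position: [0.603, 0.1169, 0.0274]
tool_rot: [[0.383, 0.924, -0.001], [0.924, -0.383, -0.0], [-0.0, -0.001, -1.0]]
ft_force: [0.5, -0.0, 1.1]
grip_width: 0.0384
gripper_force: 0.0
```

Emit:
servo_tool(deltas="0.05 0 0 0 0 0 0;0.05 0 0 0 0 0 0;0.05 0 0 0 0 0 0;0.05 0 0 0 0 0 0;0.05 0 0 0 0 0 0;0.05 0 0 0 0 0 0", newtons=45)

```text
time_s: 17.08
position: [0.6036, 0.117, 0.0286]
tool_rot: [[0.383, 0.924, 0.002], [0.924, -0.383, 0.0], [0.001, 0.002, -1.0]]
ft_force: [-0.2, 0.4, 5.7]
grip_width: 0.0201
gripper_force: 46.0
```

Run:
```python
from h import *
e=np.array([.9982,-.059]);n=np.array([.059,.9982]);b=np.array([.6138,-.2575])
t=b-.02*e+.03*n;print(t)
plan([(.6035,.117,.16,-22.5,.05,36),(*t,.13,-3.4,.05,39),(*t,.04,-3.4,.05,18),(*t,.0095,-3.4,.05,7)])
```

```text
[ 0.595606 -0.226374]
0.05 0 0 -33 0 0 0;0.05 0 0 -33 0 0 0;0.05 0 0 -33 0 0 0;0.05 0 0 -32 0 0 0 |;0.05 -36 14 3 0 0 -0.037;0.05 -36 12 3 0 0 -0.037;0.05 -36 11 3 0 0 -0.037;0.05 -37 10 3 0 0 -0.037
0.05 -37 8 4 0 0 -0.037;0.05 -38 7 3 0 0 -0.037;0.05 -38 6 4 0 0 -0.037;0.05 -38 4 3 0 0 -0.037;0.05 -38 3 4 0 0 -0.037 |;0.05 0 0 18 0 0 -0;0.05 0 0 18 0 0 -0;0.05 0 0 18 0 0 -0
0.05 0 0 18 0 0 -0;0.05 0 0 18 0 0 -0 |;0.05 0 0 6 0 0 -0;0.05 0 0 6 0 0 -0;0.05 0 0 6 0 0 -0;0.05 0 0 6 0 0 -0;0.05 0 0 6 0 0 -0 |
end [ 0.5955 -0.2268  0.0096] -3.4 t 17.0833 n 23
```

Emit:
servo_tool(deltas="0.05 0 0 -33 0 0 0;0.05 0 0 -33 0 0 0;0.05 0 0 -33 0 0 0;0.05 0 0 -32 0 0 0;0.05 -36 14 3 0 0 -0.037;0.05 -36 12 3 0 0 -0.037;0.05 -36 11 3 0 0 -0.037;0.05 -37 10 3 0 0 -0.037")

```text
time_s: 17.75
position: [0.5989, -0.0368, 0.1466]
tool_rot: [[0.24, 0.971, -0.0], [0.971, -0.24, 0.0], [0.0, -0.0, -1.0]]
ft_force: [1.6, 0.2, -0.7]
grip_width: 0.0201
gripper_force: 45.2
```

Emit:
servo_tool(deltas="0.05 -37 8 4 0 0 -0.037;0.05 -38 7 3 0 0 -0.037;0.05 -38 6 4 0 0 -0.037;0.05 -38 4 3 0 0 -0.037;0.05 -38 3 4 0 0 -0.037;0.05 0 0 0 0 0 0;0.05 0 0 0 0 0 0;0.05 0 0 0 0 0 0")

```text
time_s: 18.42
position: [0.5947, -0.2264, 0.1284]
tool_rot: [[0.06, 0.998, -0.001], [0.998, -0.06, 0.001], [0.001, -0.001, -1.0]]
ft_force: [-0.5, -0.3, -0.7]
grip_width: 0.0195
gripper_force: 45.2
```

Emit:
servo_tool(deltas="0.05 0 0 18 0 0 0;0.05 0 0 18 0 0 0;0.05 0 0 18 0 0 0;0.05 0 0 18 0 0 0;0.05 0 0 18 0 0 0;0.05 0 0 6 0 0 0;0.05 0 0 6 0 0 0;0.05 0 0 0 0 0 0")

```text
time_s: 19.08
position: [0.595, -0.2258, 0.0264]
tool_rot: [[0.059, 0.998, -0.001], [0.998, -0.059, 0.001], [0.001, -0.001, -1.0]]
ft_force: [0.5, 1.0, -1.8]
grip_width: 0.0196
gripper_force: 45.2
```

Emit:
servo_tool(deltas="0.05 0 0 6 0 0 0;0.05 0 0 6 0 0 0;0.05 0 0 5 0 0 0;0.05 0 0 0 0 0 0;0.05 0 0 0 0 0 0")

```text
time_s: 19.5
position: [0.5949, -0.2268, 0.0096]
tool_rot: [[0.06, 0.998, -0.0], [0.998, -0.06, 0.0], [0.0, -0.0, -1.0]]
ft_force: [0.3, -0.5, -0.7]
grip_width: 0.02
gripper_force: 45.2
```

Emit:
servo_tool(deltas="0.42 0 0 0 0 0 0;0.42 0 0 0 0 0 0;0.42 0 0 0 0 0 0;0.42 0 0 -30 0 0 0;0.42 0 0 -35 0 0 0;0.42 0 0 -35 0 0 0;0.42 0 0 -35 0 0 0;0.42 0 0 0 0 0 0")

```text
time_s: 20.17
position: [0.5973, -0.2281, 0.1526]
tool_rot: [[0.059, 0.998, 0.011], [0.998, -0.059, -0.007], [-0.006, 0.012, -1.0]]
ft_force: [0.3, 0.3, 0.4]
grip_width: 0.0357
gripper_force: 0.0
```

Run:
```python
from h import *
s=env.observe();print(s["position"],s["grip_width"])
p=env.get_image("wrist");W=cloud(p);z=W[...,2]
m=(z>.012)&(z<.035)&(abs(W[...,0]-.61)<.045)&(abs(W[...,1]+.25)<.07)
P=W[m];print(len(P));
if len(P)>10: print(cv2.minAreaRect(P[:,:2].astype(np.float32)))
plan([(.498,.205,.15,-90,.75,39)])
```

```text
[ 0.59734437 -0.22811953  0.15261007] 0.03572661958483058
972
((0.5958680510520935, -0.22699277102947235), (0.058475129306316376, 0.019656222313642502), 86.99468994140625)
0.75 33 -10 0 0 0 0.116;0.75 31 -13 0 0 0 0.116;0.75 30 -17 0 0 0 0.116;0.75 28 -20 0 0 0 0.116;0.75 25 -23 0 0 0 0.116;0.75 22 -26 0 0 0 0.116;0.75 19 -28 0 0 0 0.116;0.75 16 -30 0 0 0 0.117
0.75 12 -32 0 0 0 0.116;0.75 8 -33 0 0 0 0.117;0.75 4 -34 0 0 0 0.116;0.75 0 -34 -1 0 0 0.117;0.75 -3 -34 0 0 0 0.116 |
end [0.4985 0.2049 0.15  ] -90.0 t 20.2167 n 13
```

Tip lies in the blue bay. Now the knob.

Emit:
servo_tool(deltas="0.75 33 -10 0 0 0 0.116;0.75 31 -13 0 0 0 0.116;0.75 30 -17 0 0 0 0.116;0.75 28 -20 0 0 0 0.116;0.75 25 -23 0 0 0 0.116;0.75 22 -26 0 0 0 0.116;0.75 19 -28 0 0 0 0.116;0.75 16 -30 0 0 0 0.117")

```text
time_s: 20.88
position: [0.534, 0.0409, 0.1439]
tool_rot: [[0.839, 0.545, -0.002], [0.545, -0.839, 0.0], [-0.001, -0.001, -1.0]]
ft_force: [1.9, 0.2, 0.8]
grip_width: 0.0639
gripper_force: 0.0
```

Emit:
servo_tool(deltas="0.75 12 -32 0 0 0 0.116;0.75 8 -33 0 0 0 0.117;0.75 4 -34 0 0 0 0.116;0.75 0 -34 -1 0 0 0.117;0.75 -3 -34 0 0 0 0.116;0.75 0 0 0 0 0 0;0.75 0 0 0 0 0 0;0.75 0 0 0 0 0 0")

```text
time_s: 21.55
position: [0.497, 0.2052, 0.1451]
tool_rot: [[1.0, 0.002, -0.001], [0.002, -1.0, -0.001], [-0.001, 0.001, -1.0]]
ft_force: [-0.4, -0.6, -0.1]
grip_width: 0.0637
gripper_force: 0.0
```

Run:
```python
from h import *
s=env.observe();print(s["position"],s["grip_width"])
p=env.get_image("wrist");W=cloud(p);z=W[...,2];save(p,"wrist6.png",s=1.2)
near=(abs(W[...,0]-.498)<.04)&(abs(W[...,1]-.205)<.04)
for a,b in((.05,.057),(.058,.063),(.063,.072),(.04,.048)):
    P=W[near&(z>a)&(z<b)];print(a,len(P),cv2.minAreaRect(P[:,:2].astype(np.float32)) if len(P)>5 else"")
plan([(.498,.205,.045,-90,.75,18)])
```

```text
[0.49699431 0.20521412 0.14509077] 0.06365215772818021
0.05 100 ((0.5085277557373047, 0.20395348966121674), (0.016466042026877403, 0.03691381216049194), 0.825623631477356)
0.058 187 ((0.4978393614292145, 0.20426197350025177), (0.0349971279501915, 0.0353105328977108), 70.27557373046875)
0.063 1120 ((0.4976814091205597, 0.20440879464149475), (0.0330953486263752, 0.033709876239299774), 21.521434783935547)
0.04 2993 ((0.49779582023620605, 0.2040906548500061), (0.06433943659067154, 0.0640978291630745), 3.5970003604888916)
0.75 0 0 17 0 0 0;0.75 0 0 17 0 0 0;0.75 0 0 17 0 0 0;0.75 0 0 16 0 0 0;0.75 0 0 17 0 0 0;0.75 1 0 16 0 0 0.001 |
end [0.4983 0.2048 0.0452] -90.0 t 21.6 n 6
```

View pics/wrist6.png

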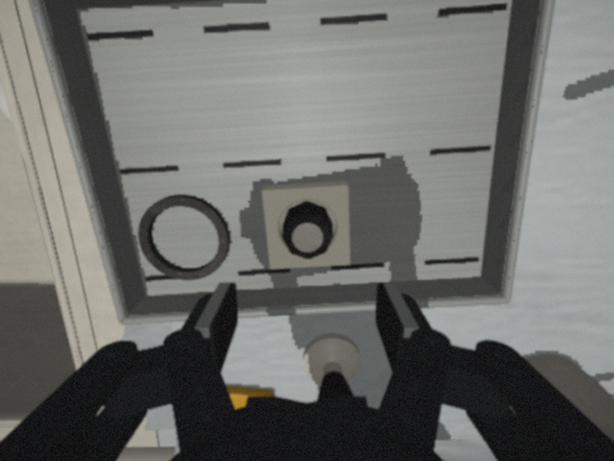

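The tray now holds only the gasket at (185,237) and the knob centred in its nest at (306,230), in the 1.2x picture. Descending on the knob.

Emit:
servo_tool(deltas="0.75 1 0 17 0 0 0;0.75 0 0 17 0 0 0;0.75 0 0 17 0 0 0;0.75 0 0 16 0 0 0;0.75 0 0 17 0 0 0;0.75 0 0 16 0 0 0;0.75 0 0 0 0 0 0;0.75 0 0 0 0 0 0")

```text
time_s: 22.27
position: [0.4983, 0.2046, 0.0454]
tool_rot: [[1.0, -0.001, -0.001], [-0.001, -1.0, -0.0], [-0.001, 0.0, -1.0]]
ft_force: [0.5, 0.2, -0.6]
grip_width: 0.0641
gripper_force: 0.0
```

Emit:
servo_tool(deltas="0.25 0 0 0 0 0 0;0.25 0 0 0 0 0 0;0.25 0 0 0 0 0 0;0.25 0 0 0 0 0 0;0.25 0 0 0 0 0 0;0.25 0 0 0 0 0 0", newtons=45)

```text
time_s: 22.77
position: [0.4989, 0.2055, 0.0471]
tool_rot: [[1.0, 0.0, 0.003], [0.0, -1.0, -0.0], [0.003, 0.0, -1.0]]
ft_force: [0.0, -2.7, 6.7]
grip_width: 0.0379
gripper_force: 45.4
```

Run:
```python
from h import *
e=np.array([.9982,-.059]);n=np.array([.059,.9982]);b=np.array([.6138,-.2575])
t=b+.018*e-.032*n;print(t)
plan([(.4985,.205,.17,-90,.25,18),(*t,.15,-93.4,.25,39),(*t,.05,-93.4,.25,18),(*t,.0225,-93.4,.25,7)])
```

```text
[ 0.6298796 -0.2905044]
0.25 0 0 -18 0 0 0;0.25 0 0 -17 0 0 0;0.25 0 0 -18 0 0 0;0.25 0 0 -17 0 0 0;0.25 0 0 -18 0 0 0;0.25 0 0 -17 0 0 0;0.25 0 0 -18 0 0 0 |;0.25 9 35 1 0 0 0.004
0.25 10 35 1 0 0 0.004;0.25 10 35 2 0 0 0.004;0.25 10 35 1 0 0 0.004;0.25 10 35 2 0 0 0.004;0.25 10 35 1 0 0 0.004;0.25 10 35 2 0 0 0.004;0.25 10 35 1 0 0 0.005;0.25 10 35 2 0 0 0.004
0.25 11 36 1 0 0 0.005;0.25 11 35 2 0 0 0.004;0.25 11 35 1 0 0 0.005;0.25 11 36 2 0 0 0.004;0.25 11 35 1 0 0 0.005 |;0.25 0 0 17 0 0 -0;0.25 0 0 17 0 0 -0;0.25 0 0 17 0 0 -0
0.25 0 0 16 0 0 -0;0.25 0 0 17 0 0 -0;0.25 0 0 16 0 0 -0 |;0.25 0 0 7 0 0 -0;0.25 0 0 7 0 0 -0;0.25 0 0 7 0 0 -0;0.25 0 0 7 0 0 -0 |
end [ 0.6297 -0.2902  0.0221] -93.4 t 22.7667 n 31
```

Emit:
servo_tool(deltas="0.25 0 0 -12 0 0 0;0.25 0 0 -15 0 0 0;0.25 0 0 -18 0 0 0;0.25 0 0 -18 0 0 0;0.25 0 0 -20 0 0 0;0.25 0 0 -20 0 0 0;0.25 0 0 -20 0 0 0;0.25 0 0 0 0 0 0")

```text
time_s: 23.43
position: [0.4996, 0.206, 0.173]
tool_rot: [[1.0, 0.001, 0.008], [0.001, -1.0, 0.001], [0.008, -0.001, -1.0]]
ft_force: [1.2, 0.8, -0.3]
grip_width: 0.0382
gripper_force: 45.2
```

Emit:
servo_tool(deltas="0.25 9 35 1 0 0 0.004;0.25 10 35 1 0 0 0.004;0.25 10 35 2 0 0 0.004;0.25 10 35 1 0 0 0.004;0.25 10 35 2 0 0 0.004;0.25 10 35 1 0 0 0.004;0.25 10 35 2 0 0 0.004;0.25 10 35 1 0 0 0.005")

```text
time_s: 24.1
position: [0.5732, -0.0772, 0.1573]
tool_rot: [[0.999, -0.033, -0.0], [-0.033, -0.999, 0.0], [-0.0, -0.0, -1.0]]
ft_force: [0.9, -0.2, -0.8]
grip_width: 0.0381
gripper_force: 45.3
```

Emit:
servo_tool(deltas="0.25 10 35 2 0 0 0.004;0.25 11 36 1 0 0 0.005;0.25 11 35 2 0 0 0.004;0.25 11 35 1 0 0 0.005;0.25 11 36 2 0 0 0.004;0.25 11 35 1 0 0 0.005;0.25 0 0 0 0 0 0;0.25 0 0 0 0 0 0")

```text
time_s: 24.77
position: [0.6285, -0.2917, 0.1474]
tool_rot: [[0.998, -0.062, -0.001], [-0.062, -0.998, 0.001], [-0.001, -0.001, -1.0]]
ft_force: [0.0, 0.3, -0.7]
grip_width: 0.0383
gripper_force: 45.3
```

Run:
```python
from h import *
p=env.get_image("wrist");W=cloud(p);z=W[...,2]
s=env.observe();print(s["position"],s["grip_width"],s["q"].round() if hasattr(s["q"],"round") else s["q"])
m=(z>.1)&(z<.2)&(np.hypot(W[...,0]-s["position"][0],W[...,1]-s["position"][1])<.03)
print("knob z",np.percentile(z[m],[2,50,98]) if m.sum() else 0)
t=(.6299,-.2905)
plan([(*t,.05,-93.4,.25,18),(*t,.0225,-93.4,.25,7)])
```

```text
[ 0.62858412 -0.29012213  0.14789233] 0.0386107133503808 [-35.  40.  56.   0.  84.  59.]
knob z [0.14035837 0.16581363 0.19771277]
0.25 0 0 16 0 0 -0;0.25 0 0 16 0 0 -0;0.25 0 0 16 0 0 -0;0.25 0 0 17 0 0 -0;0.25 1 0 16 0 0 -0.001;0.25 0 0 17 0 0 -0 |;0.25 0 0 7 0 0 -0;0.25 0 0 7 0 0 -0
0.25 0 0 7 0 0 -0;0.25 0 0 6 0 0 -0 |
end [ 0.6296 -0.2902  0.0229] -93.4 t 24.8167 n 10
```

Emit:
servo_tool(deltas="0.25 0 0 16 0 0 0;0.25 0 0 16 0 0 0;0.25 0 0 16 0 0 0;0.25 0 0 17 0 0 0;0.25 0 0 16 0 0 0;0.25 0 0 17 0 0 0;0.25 0 0 7 0 0 0;0.25 0 0 7 0 0 0")

```text
time_s: 25.48
position: [0.6289, -0.2887, 0.0365]
tool_rot: [[0.998, -0.058, -0.001], [-0.058, -0.998, 0.001], [-0.001, -0.001, -1.0]]
ft_force: [1.0, 0.4, -0.1]
grip_width: 0.0379
gripper_force: 45.3
```

Emit:
servo_tool(deltas="0.25 0 0 5 0 0 0;0.25 0 0 4 0 0 0;0.25 0 0 2 0 0 0;0.25 0 0 0 0 0 0;0.25 0 0 0 0 0 0;0.25 0 0 0 0 0 0")

```text
time_s: 25.98
position: [0.6291, -0.2902, 0.0263]
tool_rot: [[0.998, -0.06, 0.001], [-0.06, -0.998, -0.0], [0.001, 0.0, -1.0]]
ft_force: [0.0, 0.7, 0.6]
grip_width: 0.0378
gripper_force: 45.3
```

Emit:
servo_tool(deltas="0.25 0 0 2 0 0 0;0.25 0 0 1 0 0 0;0.25 0 0 0 0 0 0;0.25 0 0 0 0 0 0")

```text
time_s: 26.32
position: [0.6289, -0.2901, 0.0227]
tool_rot: [[0.998, -0.06, -0.0], [-0.06, -0.998, 0.0], [-0.0, -0.0, -1.0]]
ft_force: [0.0, -0.0, 0.4]
grip_width: 0.0385
gripper_force: 45.3
```

Emit:
servo_tool(deltas="0.6 0 0 0 0 0 0;0.6 0 0 0 0 0 0;0.6 0 0 0 0 0 0;0.6 0 0 -25 0 0 0;0.6 0 0 -35 0 0 0;0.6 0 0 -35 0 0 0;0.6 0 0 -35 0 0 0;0.6 0 0 -35 0 0 0")

```text
time_s: 26.98
position: [0.6287, -0.2899, 0.1897]
tool_rot: [[0.998, -0.06, 0.0], [-0.06, -0.998, -0.0], [0.0, 0.0, -1.0]]
ft_force: [0.7, -0.5, 0.8]
grip_width: 0.0511
gripper_force: 0.0
```

Emit:
servo_tool(deltas="0.6 0 -35 -10 0 0 0;0.6 0 -35 -10 0 0 0;0.6 0 -35 -10 0 0 0;0.6 0 -35 -5 0 0 0;0.6 0 -35 0 0 0 0;0.6 0 -35 0 0 0 0;0.6 0 -35 0 0 0 0;0.6 0 0 0 0 0 0")

```text
time_s: 27.65
position: [0.6435, -0.0395, 0.2233]
tool_rot: [[0.999, -0.054, 0.0], [-0.054, -0.999, 0.002], [0.0, -0.002, -1.0]]
ft_force: [-0.6, -0.1, 0.5]
grip_width: 0.0511
gripper_force: 0.0
```

Run:
```python
from h import *
b=env.get_image("side");save(b,"side3.png",(130,90,386,346),2.3)
s=env.observe();print(s["time_s"],s["position"],s["ft_force"])
```

```text
27.7 [ 0.64357303 -0.04241823  0.22311819] [-0.96237914 -1.14814603  0.16356908]
```

View pics/side3.png

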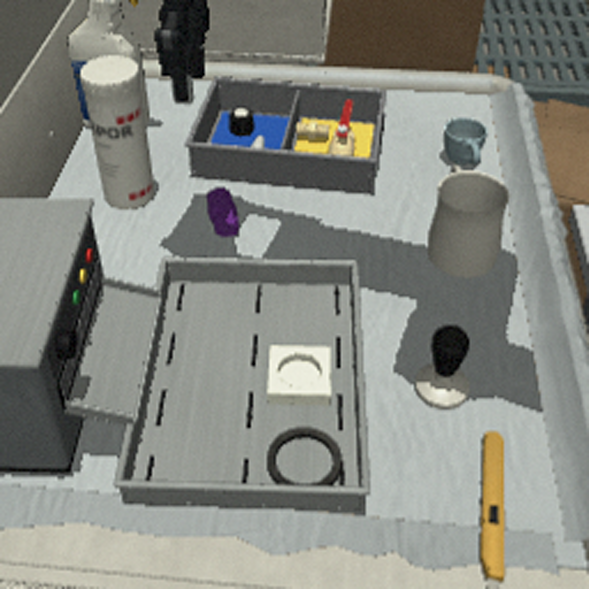

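The final view shows the knob (240,120) and tip (258,143) in the blue bay, and the nipple (312,130) and valve (345,130) in the yellow bay. The gasket is still in the tray and the bystanders are standing. Handing in.

```bash
python3 -c "
from rig import env
print(env.close_job())"
```

```text
the job is handed in; nothing more can be done
None
```

I handed the job in at about 28 s: the ball valve and nipple are on the yellow mat, the steam tip and knob on the blue mat, and the gasket and everything else in the last picture looked undisturbed.

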